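# Grade the brass risers by height on the board

### The job

Set the four brass risers out for the next fixture: stand one upright on the middle of each ring of the grading board, in order of height, the shortest next to the red block and the tallest next to the blue block. Do not knock any riser over, and leave the tape roll, the V block and the torch where they lie.

Things in the scene. Friction and masses are not known exactly. Their poses are not given: they have to be found in the camera images.
- riser_28: the shortest riser: an upright turned brass cylinder, 30 mm in diameter and 28 mm tall, with one turned groove near its top and a dark disc in its top face; loose on the table; origin at the centre of its underside, z axis up along the cylinder.
- riser_42: the second shortest riser: an upright turned brass cylinder, 30 mm in diameter and 42 mm tall, with two turned grooves near its top and a dark disc in its top face; loose on the table; origin at the centre of its underside, z axis up along the cylinder.
- riser_56: the second tallest riser: an upright turned brass cylinder, 30 mm in diameter and 56 mm tall, with three turned grooves near its top and a dark disc in its top face; loose on the table; origin at the centre of its underside, z axis up along the cylinder.
- riser_70: the tallest riser: an upright turned brass cylinder, 30 mm in diameter and 70 mm tall, with four turned grooves near its top and a dark disc in its top face; loose on the table; origin at the centre of its underside, z axis up along the cylinder.
- board: the grading board: flat aluminium strip fixed to the table, 70 mm wide along its x, 310 mm long along its y axis, its top 10 mm above the table. On it are painted, flush, four equal black rings, 44 mm across, with a dot in the middle of each; the dots lie at x = 0, y = -90, -30, +30 and +90 mm in the board's frame. Origin: centre of its underside, at table height.
- red_block: red block, 56 x 16 mm and 12 mm high, fixed on top of one end of the board, 140 mm from the board's middle (at board y = +140 or -140 mm: it differs from start to start); it marks the end for the shortest riser. Origin at the centre of its underside.
- blue_block: blue block of the same size, fixed on top of the other end of the board; it marks the end for the tallest riser. Origin at the centre of its underside.
- tape_roll: a bystander: roll of pale green tape lying flat on the table, 69 mm across, 25 mm high; origin at the centre of its underside. Leave it where it is.
- v_block: a bystander: ground steel V block standing on the table, 50 x 40 mm, 36 mm high, with a V notch in its top; origin at the centre of its underside. Leave it where it is.
- torch_light: a bystander: silvery-white pocket torch with black bands lying on the table, 27 mm thick, 117 mm long along its y axis; origin at the centre of its underside. Leave it where it is.
Things that resemble listed ones, but are neither listed nor needed, are in the scene too. Leave any turquoise look-alike of the riser_28 alone.

How it is judged:
By the outcome, as a careful person would: the job done as asked, in the order asked, and still so for the second after the job is handed in, with the robot touching nothing.
It also fails if it takes over 88 s, if anything falls off the work surface, if the arm or the gripper's body presses on something with over 40 N, if the wrist force passes 120 N, or if a joint passes its speed limit or range.

### The arm

A 7-joint arm with a two-finger parallel gripper is mounted at the origin on a cart in front of the work surface, level with it; the furniture and walls round the work are solid. World frame = base frame: x ahead of the robot, y to its left, z up, the work surface at z = 0. Lengths are in m, angles in rad, forces in N, time in s.
With the tool pointing down it reaches from about 0.4 to 0.85 m from the base axis. Payload 6.9 kg.
Tool frame: the origin (TCP) lies midway between the tips of the shut fingers; the grasp point (between the pads) lies behind it (ctrl.pinch_z is the z of the grasp point in the tool frame, in m); z points along the fingers, y is the direction in which the jaws open and shut (so a half turn about z gives the same grasp; the last joint's range is limited). The gripper opens to 85 mm and grips with 20 to 120 N. Pads are 22 mm wide; open, the fingers measure 114 mm over their backs; the gripper's body (76 mm by 85 mm) begins 54 mm behind the grasp point. The pads swing forward as they close: fully open they stand 13 mm farther back than shut.
Start: joints at [1.321, 0.507, -0.238, 1.5, 0.126, 1.149, -0.155], TCP at [0.218, -0.586, 0.231] pointing down, gripper open.
Joint ranges: [-3.08, 3.08], [-0.24, 2.05], [-1.43, 1.35], [0, 2.5], [-1.52, 4.66], [0.17, 1.96], [-2.89, 2.89]. Speed limits (rad/s): [2.39, 2.39, 3.14, 3.14, 3.14, 3.14, 3.14].

### API

Orientations are given as a unit quaternion [w, x, y, z].
In Python, from station import ctrl, get_state, vision, ticket, models gives the robot as it stands. Calls block until the motion is done:
- ctrl.movep(position, orientation): joint-space move of the TCP to a pose.
- ctrl.movel(position, frame=None, max_speed=0.15): straight line of the TCP; frame=None keeps the orientation; max_speed is the mean speed in m/s.
- ctrl.set_joints(angles): joint-space move.
- ctrl.ungrasp() and ctrl.close_gripper(force=None): open the fingers fully, or close them until they stop; force is the grip in N (None keeps the last).
- ctrl.pause(seconds).
- ctrl.ik(position, orientation): joint angles nearest the present ones, or None.
- get_state(): the state.
- vision.grab_frame(name): name is "scene" or "side" or "wrist"; returns (picture, depth): 400x640x3 uint8, blue, green, red; 400x640 float32, m along the optical axis (not along the pixel's ray), 0 where there is no reading.
- vision.camera_info(name): a dict with "mtx" (3x3 intrinsics, pixels), "R" (3x3) and "t" (3): a world point X has camera coordinates R X + t; the wrist camera has in their place "hand_eye" (4x4, takes a point from camera to tool coordinates, whose origin is the TCP and whose axes are the flange's). Camera axes: x right, y down, z forward; pixel columns grow to the right and rows downward; lengths in m; the calibration is good to about 2 mm. A picture is of the moment at which its call begins: read the wrist's pose just before it. camera_info takes no time and is no camera call.
A pose or a line that the arm cannot do raises ctrl.Unreachable and nothing moves.
- ticket.close_job(): hands the job in, once; it reports no verdict.
Trained networks look in the newest picture that a camera, given by its name, has taken for a name from the list of things; names that differ only in an ending like _2 or _b are one class to them, and where a whole thing is asked for, a point or a joint stands for the part that bears it (a point fixed in the world has none). Each returns a list of dicts, best first, with "p" (0 to 1); they miss things now and then, are a little off and sometimes report something else, mostly with a low value. They report only what shows in the picture. A call takes as long as a camera call. They do not tell look-alikes from the thing itself.
- models.recognise(camera, target): "point" ([column, row] in pixels, amid what is visible of it).
- models.masks_of(camera, target): "mask" (400x640 bool, what is visible of it) and "point" ([column, row] in pixels, amid what is visible of it).
The state is a dict: "time": time; "qpos": joint angles; "qd": joint speeds; "tau": joint torques, N m; "tcp_pos": TCP position; "eef_rot": TCP orientation; "contact_force": force on the tool from outside, world axes, zero at the start; "wrist_torque": the same for the moment, N m; "width": finger opening in m.
Only numpy, scipy, OpenCV 4.12 (cv2) and the standard library are available. Lean on these libraries where they do the work, as an engineer would, in place of code of your own. Each camera call takes 0.05 s, during which the arm holds its last target. There are 200 camera calls.

## Working session

There is one attempt and no reset: what is moved stays moved. The work goes in short steps, each a Python script; the robot and the scene stay as the last script left them, time stands still between calls to the robot, and variables do not carry over. Pictures are saved under pics/ and viewed, about 12 in all and at most 16, crops included, and the job is handed in when it is done.

```bash
ls; mkdir -p pics; python3 - <<'E'
from station import ctrl,get_state,vision,models
import cv2,numpy as np
for n in("scene","side"):
    im,d=vision.grab_frame(n); cv2.imwrite(f"pics/{n}0.png",im); np.savez(f"{n}0.npz",im=im,d=d)
    for t in("riser_28","riser_42","riser_56","riser_70","board","red_block","blue_block"):
        print(n,t,[(np.round(r["point"]).tolist(),round(r["p"],2)) for r in models.recognise(n,t)])
    c=vision.camera_info(n); print(c)
print(get_state()["time"],ctrl.pinch_z,get_state()["eef_rot"])
print(vision.camera_info("wrist"))
E
```

```text
pics
scene riser_28 [([294.0, 170.0], 0.92), ([247.0, 229.0], 0.75), ([368.0, 162.0], 0.72), ([253.0, 193.0], 0.69), ([206.0, 228.0], 0.58), ([227.0, 248.0], 0.56)]
scene riser_42 [([294.0, 170.0], 0.92), ([247.0, 229.0], 0.75), ([368.0, 162.0], 0.72), ([253.0, 193.0], 0.69), ([206.0, 228.0], 0.58), ([227.0, 248.0], 0.56)]
scene riser_56 [([294.0, 170.0], 0.92), ([247.0, 229.0], 0.75), ([368.0, 162.0], 0.72), ([253.0, 193.0], 0.69), ([206.0, 228.0], 0.58), ([227.0, 248.0], 0.56)]
scene riser_70 [([294.0, 170.0], 0.92), ([247.0, 229.0], 0.75), ([368.0, 162.0], 0.72), ([253.0, 193.0], 0.69), ([206.0, 228.0], 0.58), ([227.0, 248.0], 0.56)]
scene board [([345.0, 241.0], 0.6)]
scene red_block [([284.0, 246.0], 0.64)]
scene blue_block [([416.0, 231.0], 0.66)]
{'mtx': array([[483.28069411,   0.        , 322.59850405],
       [  0.        , 483.28069411, 195.41634714],
       [  0.        ,   0.        ,   1.        ]]), 'R': array([[-0.71714157, -0.69685004, -0.0103915 ],
       [-0.52828951,  0.55327681, -0.64404578],
       [ 0.4545527 , -0.45638228, -0.76491637]]), 't': array([0.21244993
[... 866 characters left out ...]
9425],
       [ 0.51076588,  0.7674304 , -0.38751618]]), 't': array([-0.56478665,  0.09054753,  0.89334064])}
0.8 -0.0187 [1.69962086e-06 9.84214842e-01 1.76977807e-01 7.35317175e-06]
{'mtx': array([[344.65719857,   0.        , 316.18035292],
       [  0.        , 344.65719857, 205.50438145],
       [  0.        ,   0.        ,   1.        ]]), 'hand_eye': array([[-4.28411408e-04, -9.57381639e-01, -2.88825578e-01,
         7.51260830e-02],
       [ 9.99999700e-01, -5.96657841e-04,  4.94478303e-04,
         4.89996974e-04],
       [-6.45734494e-04, -2.88825279e-01,  9.57381607e-01,
        -1.42605391e-01],
       [ 0.00000000e+00,  0.00000000e+00,  0.00000000e+00,
         1.00000000e+00]])}
```

```bash
python3 - <<'E'
import cv2
im=cv2.imread("pics/scene0.png"); cv2.imwrite("pics/crop0.png",cv2.resize(im[130:290,170:450],None,fx=2.85,fy=2.85,interpolation=cv2.INTER_CUBIC))
E
```

```text
(no output)
```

View pics/scene0.png

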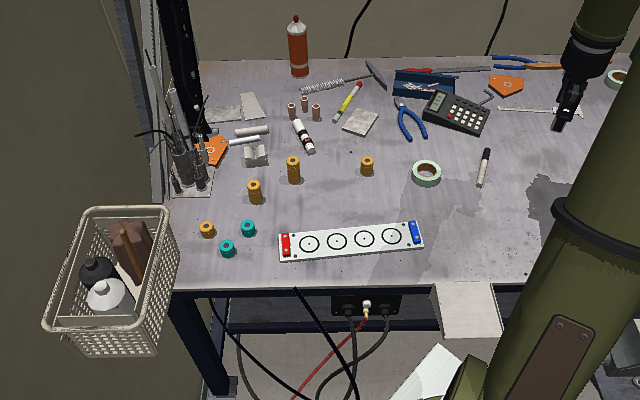

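View pics/crop0.png

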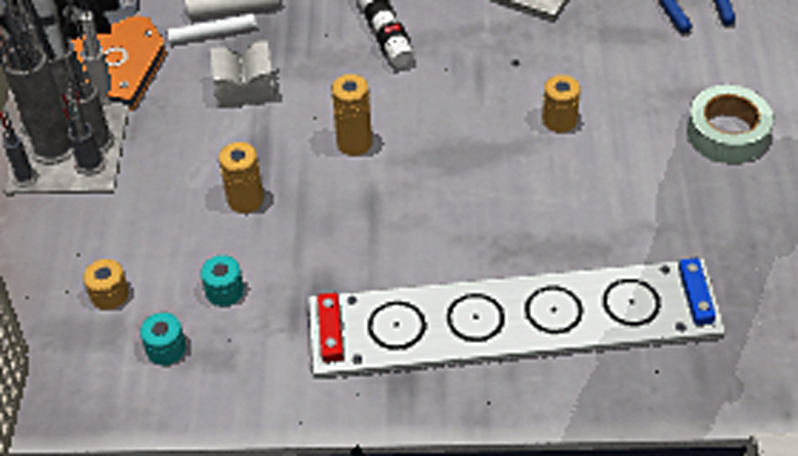

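View pics/side0.png

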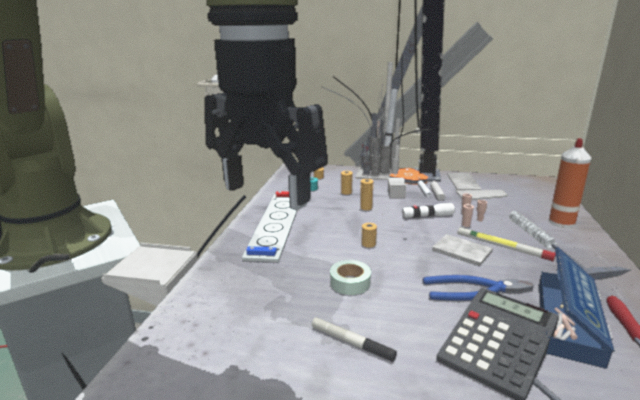

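The four brass risers are at scene (294,170), (253,193), (368,162) and (206,228). The look-alikes at (247,229) and (227,248) are turquoise, so I leave them alone. The red block is at (284,246) and the blue one at (416,231). Next I measure heights and positions.

```bash
cat > h.py <<'E'
import cv2,numpy as np
from station import ctrl,get_state,vision,models
def cam(n):
    c=vision.camera_info(n); K=c["mtx"]
    if n!="wrist": R=c["R"].T; return K,R,-R@c["t"]
    s=get_state(); from scipy.spatial.transform import Rotation as Ro
    w=s["eef_rot"]; T=np.eye(4); T[:3,:3]=Ro.from_quat([w[1],w[2],w[3],w[0]]).as_matrix(); T[:3,3]=s["tcp_pos"]
    T=T@c["hand_eye"]; return K,T[:3,:3],T[:3,3]
def onplane(C,p,z):
    K,R,o=C; d=R@np.linalg.solve(K,[p[0],p[1],1]); return o+d*(z-o[2])/d[2]
def cloud(C,d):
    K,R,o=C; v,u=np.mgrid[:400,:640]; P=np.stack([(u-K[0,2])/K[0,0]*d,(v-K[1,2])/K[1,1]*d,d],-1); return P@R.T+o
def rings(im,C,roi=None):
    g=cv2.cvtColor(im,cv2.COLOR_BGR2GRAY); S=4
    x0,y0,x1,y1=roi or (0,0,640,400)
    g=cv2.resize(g[y0:y1,x0:x1],None,fx=S,fy=S,interpolation=cv2.INTER_CUBIC)
    b=cv2.adaptiveThreshold(g,255,cv2.ADAPTIVE_THRESH_MEAN_C,cv2.THRESH_BINARY_INV,61,30)
    out=[]
    for c in cv2.findContours(b,cv2.RETR_CCOMP,cv2.CHAIN_APPROX_NONE)[0]:
        if len(c)<60: continue
        Q=np.array([onplane(C,((p[0]+.5)/S-.5+x0,(p[1]+.5)/S-.5+y0),.01)[:2] for p in c[:,0]])
        m=(Q.min(0)+Q.max(0))/2; r=np.linalg.norm(Q-m,axis=1)
        if .019<r.mean()<.025 and r.std()<.0012: out.append(m)
    return np.array(out)
E
python3 - <<'E'
from h import *
f=np.load("scene0.npz"); im,d=f["im"],f["d"]; C=cam("scene")
r=rings(im,C,(270,210,430,270)); print("rings",r.round(4).tolist())
for n,p in(("red",(284,246)),("blue",(416,231))): print(n,onplane(C,p,.022).round(3))
P=cloud(C,d)
vision.grab_frame("scene")
for m in models.masks_of("scene","riser_28"):
    if m["p"]<.3: continue
    k=cv2.erode(m["mask"].astype(np.uint8),np.ones((2,2)))>0
    Q=P[k&(d>0)]; h=np.percentile(Q[:,2],95); t=Q[Q[:,2]>h-.006]
    u,v=np.where(m["mask"].any(0))[0],np.where(m["mask"].any(1))[0]
    print(np.round(m["point"]),im[k].mean(0).round(),"h",h.round(4),"top c",((t.min(0)+t.max(0))/2).round(4),"ext",np.ptp(t,0).round(3),"box",u[0],u[-1],v[0],v[-1])
E
```

```text
rings [[0.4754, -0.1416], [0.4369, -0.1879], [0.399, -0.2344], [0.3611, -0.2808]]
red [ 0.503 -0.096  0.022]
blue [ 0.325 -0.32   0.022]
[367. 164.] [ 44.  92. 121.] h 0.0438 top c [ 0.5254 -0.3902  0.0418] ext [0.023 0.026 0.006] box 360 372 157 175
[205. 228.] [ 54. 109. 143.] h 0.0296 top c [ 0.6613 -0.0107  0.028 ] ext [0.029 0.029 0.008] box 199 214 220 238
[225. 247.] [115. 116.  34.] h 0.0297 top c [ 0.5864 -0.0083  0.0279] ext [0.025 0.025 0.008] box 220 234 240 256
[254. 192.] [ 43.  91. 121.] h 0.0569 top c [ 0.6542 -0.1452  0.0558] ext [0.026 0.026 0.009] box 247 261 180 204
[294. 171.] [ 41.  86. 114.] h 0.071 top c [ 0.6348 -0.2496  0.0691] ext [0.026 0.028 0.008] box 286 300 157 184
[248. 227.] [114. 116.  32.] h 0.0301 top c [ 0.5967 -0.0737  0.0276] ext [0.027 0.026 0.007] box 240 254 220 237
```

```bash
cat >> h.py <<'E'
from scipy.spatial.transform import Rotation as Ro
def quat(a,b):
    y=np.array([a,b,0])/np.hypot(a,b); z=np.array([0,0,-1.]); q=Ro.from_matrix(np.c_[np.cross(y,z),y,z]).as_quat()
    return np.r_[q[3],q[:3]]
Q0=quat(.773,-.635)
RIS={28:(.6613,-.0107),42:(.5254,-.3902),56:(.6542,-.1452),70:(.6348,-.2496)}
E
python3 - <<'E'
from h import *
f=np.load("scene0.npz"); P=cloud(cam("scene"),f["d"]); ok=f["d"]>0
for n,p in RIS.items():
    for z in (.005,.1):
        r=np.hypot(P[...,0]-p[0],P[...,1]-p[1]); k=ok&(P[...,2]>z)&(r>.022)&(r<.13)
        q=P[k]; o=np.argsort(r[k])[:2000:250]; print(n,z,k.sum(),q[o].round(3).tolist())
    for z in(.02,.25):
        j=ctrl.ik([*p,z],Q0); print(None if j is None else np.round(j,2))
c=np.array([.418,-.211]); x=np.array([.635,.773])
ctrl.movep([*(c-0.0*x),.25],Q0)
C=cam("wrist"); im,d=vision.grab_frame("wrist"); cv2.imwrite("pics/w1.png",im)
print(rings(im,C).round(4).tolist(),get_state()["time"])
E
```

```text
28 0.005 821 [[0.605, -0.008, 0.026], [0.577, -0.013, 0.015], [0.776, -0.015, 0.229], [0.77, -0.08, 0.01]]
28 0.1 114 [[0.712, 0.029, 0.242]]
[ 0.23  0.8  -0.44  1.62  0.43  0.82 -1.08]
[ 0.37  0.62 -0.73  1.36  0.42  1.31 -1.06]
42 0.005 175 [[0.591, -0.394, 0.005]]
42 0.1 0 []
[ 0.78  0.77 -0.31  1.64  0.31  0.77 -0.36]
[ 0.83  0.56 -0.41  1.38  0.22  1.25 -0.28]
56 0.005 871 [[0.686, -0.102, 0.005], [0.602, -0.06, 0.005], [0.749, -0.206, 0.012], [0.736, -0.237, 0.033]]
56 0.1 0 []
[ 0.42  0.81 -0.42  1.6   0.41  0.83 -0.86]
[ 0.48  0.6  -0.55  1.33  0.31  1.29 -0.76]
70 0.005 737 [[0.724, -0.237, 0.017], [0.686, -0.342, 0.02], [0.657, -0.135, 0.057]]
70 0.1 0 []
[ 0.52  0.81 -0.33  1.56  0.33  0.83 -0.62]
[ 0.57  0.61 -0.44  1.3   0.26  1.29 -0.56]
[[0.3623, -0.2818], [0.4006, -0.2357], [0.4388, -0.1893], [0.4769, -0.143]] 2.5167
```

View pics/w1.png

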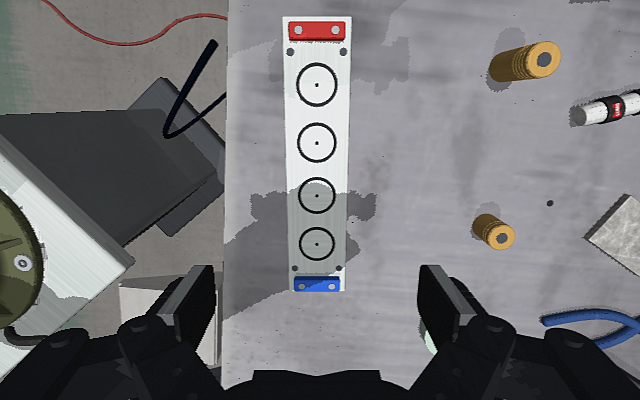

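Wrist rings agree with the scene estimate to within 1.5 mm. There are tall rods near riser_28, so I check their geometry before going there. Meanwhile I place the 70, using the wrist camera to refine.

```bash
cat >> h.py <<'E'
RING={28:(.4769,-.143),42:(.4388,-.1893),56:(.4006,-.2357),70:(.3623,-.2818)}
def top(n,p,show=None):
    """top-face centre of riser n seen by wrist camera near p"""
    C=cam("wrist"); im,d=vision.grab_frame("wrist"); P=cloud(C,d)
    if show: cv2.imwrite(show,im)
    h=n/1000+(0.01 if n<0 else 0)
    k=(d>0)&(abs(P[...,2]-h)<.004)&(np.hypot(P[...,0]-p[0],P[...,1]-p[1])<.03)
    v,u=np.where(k)
    if len(u)<20: return None
    Q=np.array([onplane(C,q,h)[:2] for q in zip(u,v)]).astype(np.float32)
    c,r=cv2.minEnclosingCircle(Q); return np.array(c),r,Q.mean(0)
def pick(n,zt,q=Q0,hov=.2,show=None):
    p=np.array(RIS[n]); X=Ro.from_quat([q[1],q[2],q[3],q[0]]).as_matrix()[:2,0]
    ctrl.movep([*p,hov],q); t=top(n,p,show); print(n,"top",t)
    if t is not None and abs(t[1]-.015)<.003 and np.hypot(*(t[0]-p))<.008: p=t[0]
    ctrl.movel([*p,zt],max_speed=.12); ctrl.close_gripper(40); s=get_state(); print("w",s["width"],s["time"])
    ctrl.movel([*p,zt+.1],max_speed=.15); print("w",get_state()["width"],"F",get_state()["contact_force"].round(1))
def place(n,zt):
    r=np.array(RING[n]); z=zt+.0108
    ctrl.movep([*r,z+.09],Q0); ctrl.movel([*r,z],max_speed=.08); print("F",get_state()["contact_force"].round(1))
    ctrl.ungrasp(); ctrl.pause(.2); ctrl.movel([*r,z+.1],max_speed=.15); s=get_state(); print("t",s["time"])
E
python3 - <<'E'
from h import *
f=np.load("scene0.npz"); P=cloud(cam("scene"),f["d"]); ok=f["d"]>0
p=RIS[28]; k=ok&(P[...,2]>.06)&(np.hypot(P[...,0]-p[0],P[...,1]-p[1])<.17)
q=P[k]
for z in np.arange(.06,.4,.04):
    s=q[(q[:,2]>=z)&(q[:,2]<z+.04)]
    if len(s): print(z.round(2),len(s),"x",s[:,0].min().round(3),"y",s[:,1].min().round(3),s[:,1].max().round(3),"nearest",s[np.argmin(np.hypot(s[:,0]-p[0],s[:,1]-p[1]))].round(3))
pick(70,.035,show="pics/w2.png"); place(70,.035)
E
```

```text
0.06 942 x 0.649 y -0.155 0.101 nearest [0.785 0.008 0.061]
0.1 820 x 0.547 y -0.099 0.127 nearest [0.764 0.074 0.124]
0.14 893 x 0.547 y -0.087 0.147 nearest [0.575 0.089 0.179]
0.18 1172 x 0.547 y -0.088 0.158 nearest [ 0.751 -0.009  0.218]
0.22 1931 x 0.538 y -0.088 0.159 nearest [0.712 0.029 0.242]
0.26 1234 x 0.559 y 0.01 0.158 nearest [0.743 0.025 0.265]
0.3 1341 x 0.683 y 0.011 0.158 nearest [0.76  0.079 0.311]
0.34 1489 x 0.682 y 0.011 0.158 nearest [0.754 0.085 0.343]
0.38 1684 x 0.681 y 0.011 0.158 nearest [0.761 0.079 0.392]
70 top (array([ 0.64108264, -0.25396445]), 0.015279276296496391, array([ 0.641146  , -0.25393537], dtype=float32))
w 0.029220834758570097 5.5417
w 0.02898042850574645 F [ 0.2  0.  -4.3]
F [ 0.6 -0.2 -4.3]
t 10.325
```

View pics/w2.png

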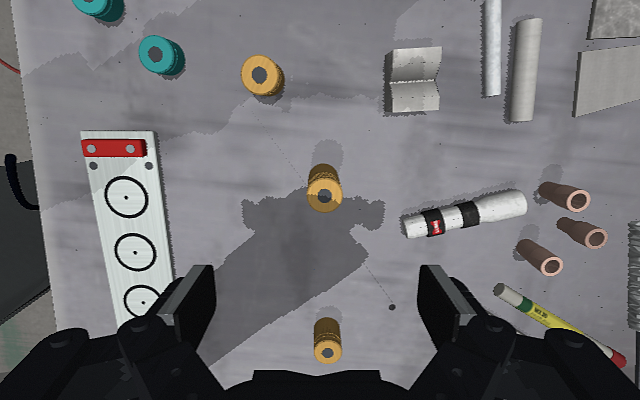

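riser_70 was at wrist pixel (324,190), four grooves, and gripped cleanly. Next come 56 and 42, then a check of all three placements.

```bash
sed -i 's/<.008: p=t/<.013: p=t/' h.py; cat >> h.py <<'E'
def check(show=None):
    ctrl.movep([.418,-.211,.25],Q0); C=cam("wrist"); im,d=vision.grab_frame("wrist"); P=cloud(C,d)
    if show: cv2.imwrite(show,im)
    for n,p in RING.items():
        h=n/1000+.01; k=(d>0)&(abs(P[...,2]-h)<.004)&(np.hypot(P[...,0]-p[0],P[...,1]-p[1])<.03); v,u=np.where(k)
        if len(u)>30:
            Q=np.array([onplane(C,q,h)[:2] for q in zip(u,v)]).astype(np.float32); c,r=cv2.minEnclosingCircle(Q); print(n,"err mm",((np.array(c)-p)*1000).round(1),round(r,4))
E
python3 - <<'E'
from h import *
for n,z in((56,.025),(42,.014)): pick(n,z); place(n,z)
check("pics/w3.png")
for a in(-60,-90,-120,-150,120,90):
    x=np.cos(np.radians(a)),np.sin(np.radians(a)); q=quat(x[1],-x[0])
    print(a,[None if j is None else np.round(j,2) for j in(ctrl.ik([*RIS[28],z],q) for z in(.002,.2))])
print(get_state()["time"])
E
```

```text
56 top (array([ 0.66110587, -0.14896053]), 0.015314319171011448, array([ 0.66118276, -0.14902124], dtype=float32))
w 0.029104437738774604 13.775
w 0.02891998546394203 F [-0.  -0.2 -2.8]
F [-0.1  0.3 -2.2]
t 18.5417
42 top (array([ 0.53221929, -0.39454055]), 0.015239040367305279, array([ 0.53226036, -0.39440304], dtype=float32))
w 0.02850315820585859 21.6917
w 0.028763528924294086 F [-0.7  0.6 -2.4]
F [-0.5 -0.1 -2.4]
t 26.2917
42 err mm [ 1.5 -1.4] 0.0151
56 err mm [ 1.5 -0.9] 0.0154
70 err mm [1.3 0.1] 0.0158
-60 [array([ 0.08,  0.79, -0.18,  1.64,  0.19,  0.73, -2.8 ]), array([ 0.14,  0.59, -0.28,  1.44,  0.17,  1.13, -2.79])]
-90 [array([-0.5 ,  1.01,  0.95,  1.64, -0.95,  1.01, -2.36]), array([-0.56,  0.84,  1.15,  1.45, -0.77,  1.35, -2.51])]
-120 [array([-0.56,  1.12,  1.15,  1.64, -1.11,  1.16, -2.78]), array([ 0.56,  0.83, -1.23,  1.43,  0.78,  1.41,  1.95])]
-150 [array([ 0.56,  1.09, -1.19,  1.63,  1.07,  1.21,  1.21]), array([ 0.59,  0.89, -1.34,  1.43,  0.86,  1.48,  1.36])]
120 [array([ 0.46,  0.95, -0.9 ,  1.63,  0.86,  1.  , -0.21]), array([ 0.5 ,  0.75, -1.03,  1.44,  0.65,  1.32, -0.05])]
90 [array([ 0.42,  0.92, -0.81,  1.63,  0.79,  0.95, -0.68]), array([ 0.46,  0.72, -0.93,  1.44,  0.58,  1.28, -0.51])]
26.925
```

View pics/w3.png

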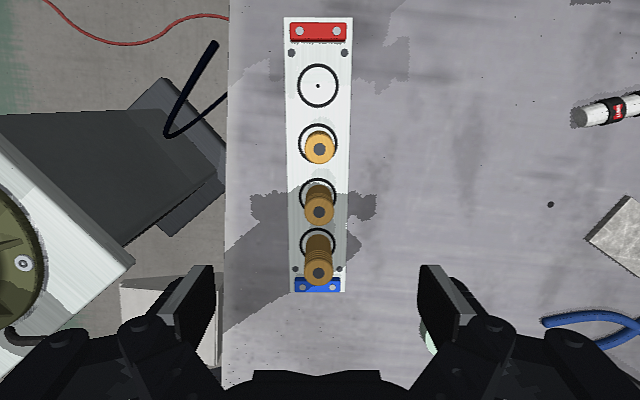

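Placed risers sit about 2 mm off their rings, across the board. This matches the wrist-versus-scene ring difference, so the scene ring values are better and I use them for riser_28. I approach it with the camera turned away from the rods, then check the clearance.

```bash
cat >> h.py <<'E'
_a=np.radians(-56); Q28=quat(np.sin(_a),-np.cos(_a))
E
python3 - <<'E'
from h import *
ctrl.movep([.53,-.13,.24],Q28)
ctrl.movel([*RIS[28],.2],max_speed=.15); s=get_state(); print(s["contact_force"].round(1),s["qpos"].round(2),s["time"])
print(top(28,RIS[28],"pics/w4.png"))
im,_=vision.grab_frame("scene"); cv2.imwrite("pics/s4.png",cv2.resize(im[40:300,60:420],None,fx=2.2,fy=2.2))
E
```

```text
[-0.5 -0.3 -0.1] [ 0.17  0.6  -0.33  1.44  0.2   1.14 -2.74] 29.9833
(array([ 0.66457784, -0.01389708]), 0.0152330556884408, array([ 0.66468835, -0.01391913], dtype=float32))
```

View pics/w4.png

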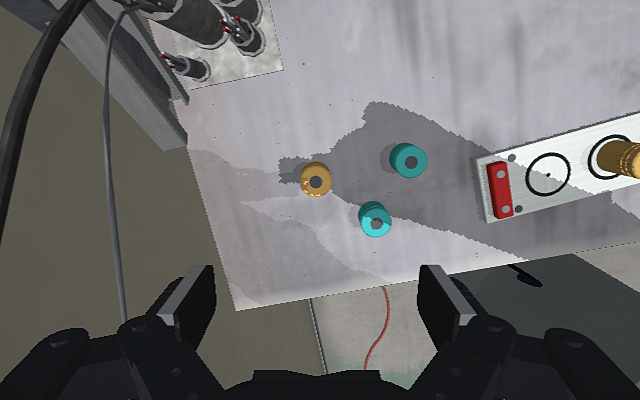

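View pics/s4.png

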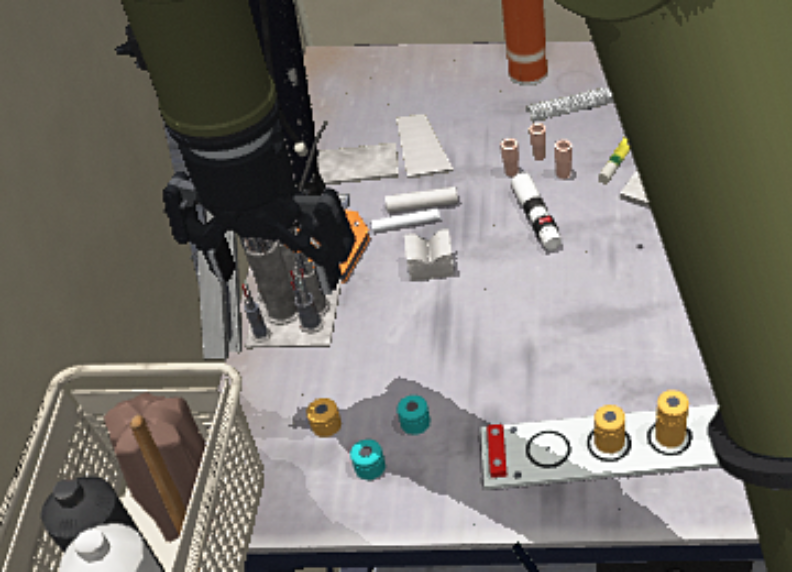

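The brass riser_28 is at wrist (315,178), one groove. The turquoise pair at (375,219) and (408,160) are clear of the finger path, and the rods are clear too. I pick it up.

```bash
python3 - <<'E'
from h import *
RING[28]=(.4754,-.1416)
p=np.array([.6646,-.0139])
ctrl.movel([*p,.06],max_speed=.15); ctrl.movel([*p,.002],max_speed=.06); print(get_state()["contact_force"].round(1))
ctrl.close_gripper(40); print(get_state()["width"])
ctrl.movel([*p,.2],max_speed=.15); s=get_state(); print(s["width"],s["contact_force"].round(1),s["time"])
ctrl.movel([.53,-.13,.2],max_speed=.15)
place(28,.002); check("pics/w5.png"); print(get_state()["time"])
E
```

```text
[0.8 1.  0.3]
0.028547961668202313
0.028873405150515043 [-1.1  0.9 -1.4] 34.3083
F [ 0.1 -0.6 -1.9]
t 39.8833
28 err mm [ 1.1 -1.8] 0.015
42 err mm [ 1.4 -1.3] 0.0151
56 err mm [ 1.4 -0.7] 0.0155
70 err mm [ 1.7 -0.3] 0.0158
40.6333
```

View pics/w5.png

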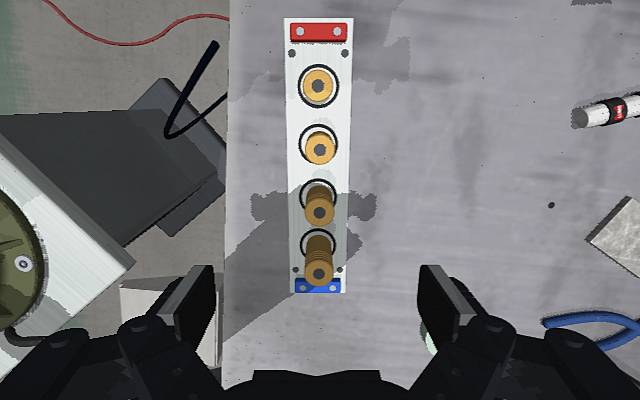

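All four stand on their rings within about 2 mm, in the right order, with the gripper clear. I hand in.

```bash
python3 - <<'E'
from station import ticket,get_state
print(get_state()["time"]); print(ticket.close_job())
E
```

```text
40.6333
the job is handed in; nothing more can be done
None
```

All four brass risers stand upright on the board's rings: 28, 42, 56 and 70 mm, running from the red block to the blue block. I handed the job in at about 41 s of the 88 s allowed.

- **Centring:** the last wrist picture showed riser_28 about 0.5 mm off its ring centre. riser_42, riser_56 and riser_70 were about 1.5–2 mm off, mostly across the board. I left that, as each still sits well inside its 44 mm ring.
- **Camera disagreement:** the scene and wrist cameras differed by about 2 mm on the ring positions. For riser tops the difference was larger, about 4.5–8 mm, because my first scene estimate was skewed by visible side faces. I used the wrist values for grasping.
- **Other objects:** I planned every approach clear of the turquoise look-alikes, the tape roll, the V block and the torch. Force readings stayed under 5 N wherever I checked them. I did not re-measure the bystanders at the end.

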